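# Let the dowels out of the chute

### The arm

A 6-joint arm with a two-finger parallel gripper is mounted at the origin on the work surface. World frame = base frame: x ahead of the robot, y to its left, z up, the work surface at z = 0. Lengths are in m, angles in rad, forces in N, time in s.
With the tool pointing down it reaches from about 0.275 to 0.825 m from the base axis. Payload 4.9 kg.
Tool frame: the origin (TCP) lies midway between the tips of the shut fingers; the grasp point (between the pads) lies 19 mm behind it (grip_point_offset is the distance from the TCP to the grasp point, in m); z points along the fingers, y is the line along which they close (so a half turn about z gives the same grasp; the last joint's range is limited). The gripper opens to 85 mm and grips with 20 to 120 N. Pads are 22 mm wide; open, the fingers measure 114 mm over their backs; the gripper's body (76 mm by 85 mm) begins 54 mm behind the grasp point. The pads swing forward as they close: fully open they stand 13 mm farther back than shut.
Start: joints at [-1.312, 0.326, -0.193, 1.052, 0, 1.437], TCP at [0.211, -0.508, 0.231] pointing down, gripper open.
Joint ranges: [-2.65, 2.65], [-0.97, 1.79], [-1.3, 1.35], [-1.93, 2.1], [-1.47, 1.37], [-3.14, 3.14]. Speed limits (rad/s): [2.57, 2.57, 3.14, 3.14, 3.14, 3.14].

### API

Orientations are given as a rotation vector (axis times angle).
In Python, from cell import * gives the robot as it stands. Calls block until the motion is done:
- movep(position, orientation): joint-space move of the TCP to a pose.
- move_l(position, velocity=0.15, rot=None, until_force=None): straight line of the TCP; rot=None keeps the orientation; velocity is the mean speed in m/s. With until_force (N) it stops when the force on the tool has changed by that much, and returns True; else False.
- set_joints(angles): joint-space move.
- let_go() and grab(newtons=None): open the fingers fully, or close them until they stop; newtons is the grip in N (None keeps the last).
- sleep(seconds).
- ik(position, orientation): joint angles nearest the present ones, or None.
- get_state(): the state.
- grab_frame(name): name is "scene" or "top" or "wrist"; returns a dict with "img" (400x640x3 uint8, red, green, blue), "fx", "fy", "cx", "cy" (pixels), "cam_to_world" (4x4, takes a point from camera to world coordinates); the wrist camera has in their place "T_tool_cam" (4x4, takes a point from camera to tool coordinates, whose origin is the TCP and whose axes are the flange's). Camera axes: x right, y down, z forward; pixel columns grow to the right and rows downward; lengths in m; the calibration is good to about 2 mm. A picture is of the moment at which its call begins: read the wrist's pose just before it. There is no depth.
A pose or a line that the arm cannot do raises MotionError and nothing moves.
- sign_off(): hands the job in; it is judged then, once.
Trained networks look in the newest picture that a camera, given by its name, has taken for a name from the list of things; names that differ only in an ending like _2 or _b are one class to them, and where a whole thing is asked for, a point or a joint stands for the part that bears it (a point fixed in the world has none). Each returns a list of dicts, best first, with "score" (0 to 1); they miss things now and then, are a little off and sometimes report something else, mostly with a low value. They report only what shows in the picture. A call takes as long as a camera call. They do not tell look-alikes from the thing itself.
- spot_in(camera, name): "centre" ([column, row] in pixels, amid what is visible of it).
- silhouettes(camera, name): "mask" (400x640 bool, what is visible of it) and "centre" ([column, row] in pixels, amid what is visible of it).
- tip_of(camera, name): "centre" ([column, row] in pixels: a listed point, or the origin of a listed thing).
The state is a dict: "clock": time; "q": joint angles; "joint_velocities": joint speeds; "tau": joint torques, N m; "position": TCP position; "eef_rot": TCP orientation; "contact_force": force on the tool from outside, world axes, zero at the start; "wrist_torque": the same for the moment, N m; "finger_gap": opening from 0.0 (shut) to 1.0 (fully open); "grasp_force": force on a finger pad.
Only numpy, scipy, OpenCV 4.12 (cv2) and the standard library are available. Lean on these libraries where they do the work, as an engineer would, in place of code of your own. Each camera call takes 0.05 s, during which the arm holds its last target. There are 200 camera calls.

### The job

Press the red pad on the long end of the chute's lever down with the fingertips to raise the heavy steel gate, and keep it down until all three wooden dowels have rolled into the blue-lined tray. Then let the lever come up gently, so that the gate closes without slamming. Touch neither the gate nor the dowels, and leave the glue bottle, sanding block and wax jar where they stand.

Things in the scene. Friction and masses are not known exactly. Their poses are not given: they have to be found in the camera images.
- chute: Plywood dowel chute fixed to the bench, base 500 x 250 mm. Origin at bench height on its centre line; x points downhill (the way dowels roll), z up. 126 mm wide ramp (22 degrees) from x = -150 to 22 mm, then the tray. The lever lies along x at y = -104 mm, pivot at x = 60 mm, 126 mm up, in a blue fork 146 mm tall. The gate's top is 143 mm up, about 185 mm when open.
- tray_floor (a point): Centre of the tray's blue floor, 18 mm above the bench. Inside, the tray is 126 mm wide (y) and reaches from x = 22 to 145 mm in the chute's frame; its side walls end 55 mm and its end wall 72 mm above the bench.
- lever (a joint): Lever angle in rad: 0 = at rest with the long end up, 0.40 = fully down on its stop. Aluminium bar 22 mm wide, 14 mm thick; the pad is 195 mm from the pivot, the gate's pin 70 mm on the other side. Pressing takes about 2 to 6 N; no spring or latch: the gate's weight brings it back up when let go.
- lever_bar: The lever's bar with its red pad; origin at the pivot, y along the pivot axis, x along the chute's x at lever angle 0 (turned nose-down by the lever angle).
- pad (a point): Centre of the top of the red pad (52 x 42 mm) at the lever's long end: the place to press. At rest 177 mm above the bench, sloping 0.2 rad (higher towards the free end); fully down 100 mm, sloping 0.2 rad the other way. The way down is almost straight: it shifts less than 8 mm along the chute's x.
- gate (a joint): Opening angle of the gate in rad, 0 = closed, about 0.35 when the lever is fully down; above 0.2 the dowels pass beneath.
- gate_flap: Heavy steel gate flap (about 1.6 kg, 146 mm wide, 98 mm long, with a window and a yellow bar on top), hinged on its uphill edge; a side pin rests above the lever's short end and a lip hangs down in front of the dowels. Origin on the hinge axis, 125 mm above the bench, at x = -90 mm of the chute.
- gate_lip (a point): Middle of the lower edge of the gate's lip, 7 mm above the ramp when closed.
- dowel0: Wooden dowel, 22 mm thick, 120 mm long, lying across the ramp behind the gate (dowel0 lowest, dowel2 highest). It rolls: use point dowel0_center for its place.
- dowel1: Wooden dowel, 22 mm thick, 120 mm long, lying across the ramp behind the gate (dowel0 lowest, dowel2 highest). It rolls: use point dowel1_center for its place.
- dowel2: Wooden dowel, 22 mm thick, 120 mm long, lying across the ramp behind the gate (dowel0 lowest, dowel2 highest). It rolls: use point dowel2_center for its place.
- dowel0_center (a point): Centre of dowel0.
- dowel1_center (a point): Centre of dowel1.
- dowel2_center (a point): Centre of dowel2.
- glue: White glue bottle with a red cap, standing, 54 mm thick, 140 mm tall; origin at the centre of its foot. A bystander.
- sanding_block: Cork sanding block 100 x 50 x 35 mm, lying; origin at the centre of its underside. A bystander.
- wax_jar: Amber wax jar with a yellow lid, 60 mm thick, 60 mm tall; origin at the centre of its foot. A bystander.
Things that resemble listed ones, but are neither listed nor needed, are in the scene too. What is shaped like the dowel1 but pink or white is not meant.

How it is judged:
On the way:
1. the gate is raised by fingertips pressing on the lever (value of joint gate above 0.18 rad and contact force between the fingers and lever_bar above 0.5 N), for 0.2 s.
At the end, for the whole second after the job is handed in: All three dowels lie at rest (under 30 mm/s) in the tray, the gate is closed and the lever back up (each within 0.03 rad), and the bystanders are within 20 mm of where they stood (x of dowel0_center in the frame of chute between 0.028 and 0.146 m and y of dowel0_center in the frame of chute between -0.04 and 0.04 m and z of dowel0_center in the frame of chute between 0.02 and 0.06 m and linear speed of each of dowel0, dowel1, dowel2 below 0.03 m/s and x of dowel1_center in the frame of chute between 0.028 and 0.146 m and y of dowel1_center in the frame of chute between -0.04 and 0.04 m and z of dowel1_center in the frame of chute between 0.02 and 0.06 m and x of dowel2_center in the frame of chute between 0.028 and 0.146 m and y of dowel2_center in the frame of chute between -0.04 and 0.04 m and z of dowel2_center in the frame of chute between 0.02 and 0.06 m and value of joint each of gate, lever below 0.03 rad and distance of each of glue, sanding_block, wax_jar from where it was at the start of the episode below 0.02 m); the robot touches nothing.
It fails at once if the robot touched the gate (over 0.5 N) (contact force between any of the fingers, the arm and gate_flap above 0.5 N).
It fails at once if the robot touched a dowel (over 0.5 N) (contact force between any of the fingers, the arm and dowel0 above 0.5 N or contact force between any of the fingers, the arm and dowel1 above 0.5 N or contact force between any of the fingers, the arm and dowel2 above 0.5 N).
It fails at once if the gate slammed (closing faster than 1.5 rad/s) (velocity of joint gate below -1.5 rad/s).
It fails at once if a bystander was pushed, lifted or knocked over (distance of any of glue, sanding_block, wax_jar from where it was at the start of the episode above 0.03 m or angle between any of glue, sanding_block, wax_jar's own z axis and vertical above 0.4 rad).
It also fails if it takes over 32 s, if anything falls off the work surface, if the arm or the gripper's body presses on something with over 40 N, if the wrist force passes 120 N, or if a joint passes its speed limit or range.

## Working session

There is one attempt and no reset: what is moved stays moved. The work goes in short steps, each a Python script; the robot and the scene stay as the last script left them, time stands still between calls to the robot, and variables do not carry over. Pictures are saved under pics/ and viewed, at most 10 in all, crops included, and the job is handed in when it is done.

```bash
mkdir -p pics; cat > h.py <<'E'
from cell import *
import numpy as np, cv2
def snap(c,fn=None):
    f=grab_frame(c)
    if fn: cv2.imwrite('pics/'+fn,f['img'][:,:,::-1])
    return f
def ray(f,px):
    T=np.array(f['cam_to_world']); d=T[:3,:3]@np.array([(px[0]-f['cx'])/f['fx'],(px[1]-f['cy'])/f['fy'],1]); return T[:3,3],d/np.linalg.norm(d)
def tri(rs):
    A=0;b=0
    for o,d in rs:
        P=np.eye(3)-np.outer(d,d);A=A+P;b=b+P@o
    x=np.linalg.solve(A,b); return x,[np.linalg.norm((np.eye(3)-np.outer(d,d))@(x-o)) for o,d in rs]
def atz(r,z): o,d=r; return o+d*(z-o[2])/d[2]
E
python3 - <<'E'
from h import *
np.set_printoptions(precision=4,suppress=True)
F={c:snap(c,c+'0.png') for c in('scene','top')}
for n in ['pad','tray_floor','lever_bar','gate_flap','gate_lip','chute','dowel0_center','dowel1_center','dowel2_center','glue','sanding_block','wax_jar']:
    R={}
    for c in F:
        r=tip_of(c,n); R[c]=r; print(n,c,[(np.round(x['centre']),round(x['score'],2)) for x in r[:3]])
    if all(R.values()):
        print('   ',*tri([ray(F[c],R[c][0]['centre']) for c in F]))
s=get_state();print(s['clock'],s['eef_rot'],s['position'],s['contact_force'])
E
```

```text
pad scene [(array([247., 142.]), 0.69)]
pad top [(array([423., 228.]), 0.88)]
    [ 0.5332 -0.1178  0.1809] [np.float64(0.001523717115742136), np.float64(0.0015237171157421185)]
tray_floor scene [(array([277., 242.]), 0.59)]
tray_floor top [(array([333., 185.]), 0.93)]
    [0.6478 0.0535 0.0059] [np.float64(0.006238573801677284), np.float64(0.006238573801677172)]
lever_bar scene [(array([307., 193.]), 0.6), (array([321., 261.]), 0.34)]
lever_bar top [(array([329., 223.]), 0.63)]
    [0.5429 0.072  0.1206] [np.float64(0.0007245664054221471), np.float64(0.000724566405422143)]
gate_flap scene [(array([334., 254.]), 0.57)]
gate_flap top [(array([262., 173.]), 0.82), (array([277., 178.]), 0.68)]
    [0.651  0.221  0.1206] [np.float64(0.0014459064988339007), np.float64(0.0014459064988338883)]
gate_lip scene [(array([302., 248.]), 0.81), (array([250., 143.]), 0.51), (array([276., 240.]), 0.32)]
gate_lip top [(array([420., 229.]), 0.73), (array([336., 270.]), 0.71)]
    [ 0.5363 -0.083  -0.1761] [np.float64(0.1276232432832713), np.float64(0.12762324328327132)]
chute scene [(array([301., 262.
[... 703 characters left out ...]
4(9.855436041652758e-06)]
glue scene [(array([222., 174.]), 0.69), (array([320., 262.]), 0.65)]
glue top [(array([449., 229.]), 0.76)]
    [ 0.5384 -0.2454 -0.0298] [np.float64(0.0049289144869623805), np.float64(0.004928914486962452)]
sanding_block scene [(array([325., 191.]), 0.6)]
sanding_block top [(array([334., 268.]), 0.9)]
    [ 0.435   0.0542 -0.0067] [np.float64(0.0028557867877183275), np.float64(0.0028557867877182625)]
wax_jar scene [(array([291., 175.]), 0.78)]
wax_jar top [(array([377., 267.]), 0.86)]
    [ 0.4405 -0.0568 -0.0082] [np.float64(0.0002418218891107282), np.float64(0.0002418218891108851)]
1.3 [-3.0812 -0.6131  0.    ] [ 0.2105 -0.5081  0.2313] [-0.6752 -0.0036 -0.8042]
```

View pics/scene0.png

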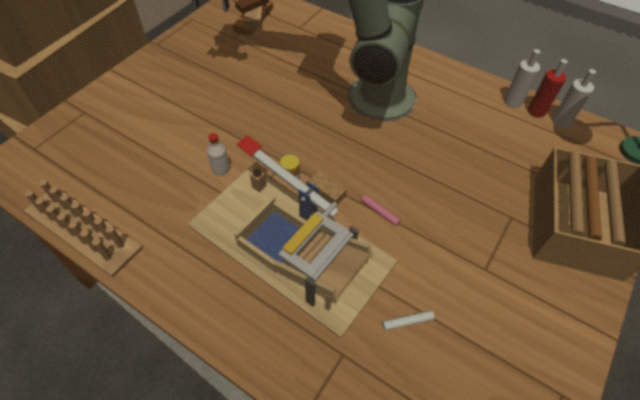

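View pics/top0.png

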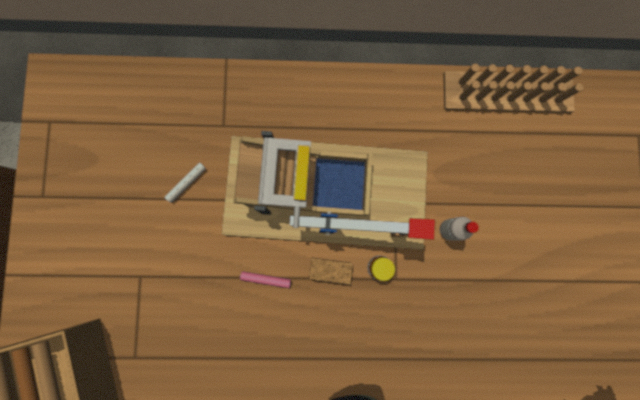

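The scene view shows the red pad at (250,146) and the glue bottle at (218,155). The top view has the pad at (422,229), the glue foot near (455,229) and the jar at (383,268). Both fit the triangulated pad at (0.533, -0.118, 0.181), so I'll approach from above with the fingers shut.

```bash
python3 - <<'E'
from h import *
np.set_printoptions(precision=4,suppress=True)
R=[np.pi,0,0]; P=[0.533,-0.117]
grab(20)
move_l([0.211,-0.508,0.31],0.25)
movep(P+[0.30],R)
move_l(P+[0.215],0.15)
hit=move_l(P+[0.15],0.03,until_force=1.5)
s=get_state();print(hit,s['clock'],s['position'],s['contact_force'])
snap('scene','scene1.png'); snap('top')
print(spot_in('scene','pad')[:1],spot_in('top','pad')[:1])
E
python3 -c "
import cv2;i=cv2.imread('pics/scene1.png')[80:320,160:480];cv2.imwrite('pics/s1c.png',cv2.resize(i,None,fx=2.4,fy=2.4))"
```

```text
True 6.375 [ 0.5329 -0.1173  0.1759] [ 0.3267 -1.1676  2.4718]
[{'centre': [281.5, 174.2], 'score': 0.76}] [{'centre': [356.4, 223.6], 'score': 0.88}]
```

View pics/s1c.png

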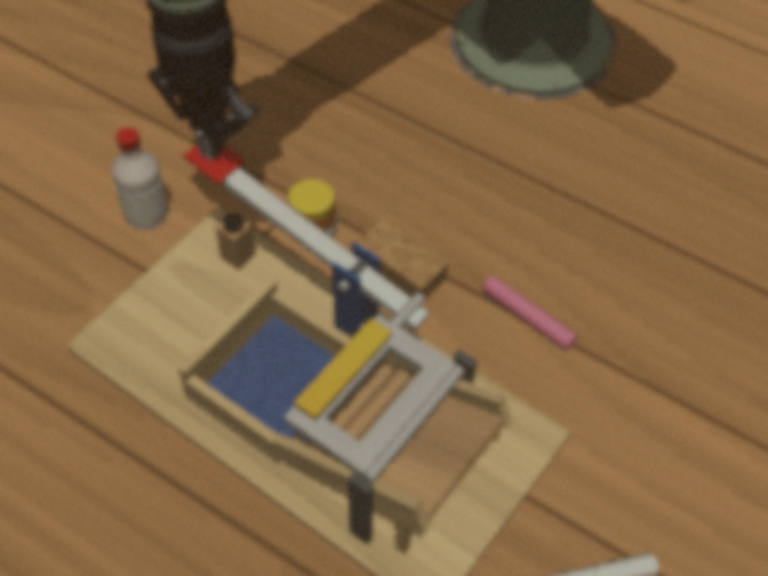

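The crop shows the shut fingertips on the middle of the red pad, at about (213,158), with the glue bottle clear of them. I'll press now.

```bash
python3 - <<'E'
from h import *
np.set_printoptions(precision=4,suppress=True)
P=[0.533,-0.117]
for z in (0.15,0.125,0.104):
    h=move_l(P+[z],0.05,until_force=15); s=get_state();print(h,s['clock'],s['position'],s['contact_force'])
    if h: break
sleep(1.5)
s=get_state();print(s['clock'],s['position'],s['contact_force'])
f=snap('scene','scene2.png');g=snap('top','top2.png')
for n in('dowel0_center','dowel1_center','dowel2_center'):
    print(n,[(np.round(x['centre']),round(x['score'],2)) for c in('scene','top') for x in tip_of(c,n)])
i=cv2.imread('pics/scene2.png')[100:320,160:440];j=cv2.imread('pics/top2.png')[120:290,220:500]
a=cv2.resize(i,(400,314));b=cv2.resize(j,(400,243))
b=cv2.copyMakeBorder(b,0,71,0,0,0);cv2.imwrite('pics/c2.png',np.hstack([a,b]))
E
```

```text
False 7.2417 [ 0.5327 -0.1167  0.1498] [ 0.3352 -1.3204  1.368 ]
False 7.8917 [ 0.5331 -0.1173  0.1253] [-0.3721 -2.457   4.6104]
False 8.4583 [ 0.5332 -0.1162  0.1044] [-1.0063 -1.3594  6.8823]
9.9583 [ 0.5331 -0.1162  0.1044] [-1.7038 -1.5045  5.5063]
dowel0_center [(array([261., 225.]), 0.72), (array([248., 162.]), 0.4), (array([359., 184.]), 0.79)]
dowel1_center [(array([280., 240.]), 0.92), (array([408., 319.]), 0.69), (array([377., 209.]), 0.67), (array([261., 228.]), 0.28), (array([187., 182.]), 0.98), (array([267., 280.]), 0.8), (array([333., 186.]), 0.64)]
dowel2_center [(array([286., 241.]), 0.62), (array([327., 183.]), 0.64)]
```

View pics/c2.png

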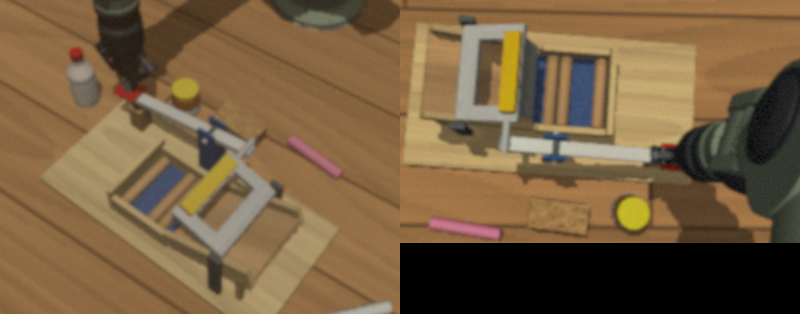

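The top crop shows all three dowels in the tray, at columns 550, 565 and 600, and the ramp behind the gate is empty. I'll lower the gate slowly.

```bash
python3 - <<'E'
from h import *
np.set_printoptions(precision=4,suppress=True)
P=[0.533,-0.117]
move_l(P+[0.15],0.03);s=get_state();print(s['clock'],s['contact_force'])
move_l(P+[0.19],0.02);s=get_state();print(s['clock'],s['contact_force'])
move_l(P+[0.28],0.1)
sleep(0.5)
f=snap('scene','scene3.png');g=snap('top','top3.png')
F={'scene':f,'top':g}
for n in('pad','lever_bar','dowel0_center','dowel1_center','dowel2_center','glue','sanding_block','wax_jar'):
    print(n,[(np.round(x['centre']),round(x['score'],2)) for c in F for x in tip_of(c,n)])
i=cv2.imread('pics/scene3.png')[100:320,160:440];j=cv2.imread('pics/top3.png')[120:290,220:500]
a=cv2.resize(i,(400,314));b=cv2.resize(j,(400,243))
b=cv2.copyMakeBorder(b,0,71,0,0,0);cv2.imwrite('pics/c3.png',np.hstack([a,b]))
print(get_state()['clock'])
E
```

```text
12.0417 [0.8756 2.9298 2.7904]
14.1917 [-0.6037  0.7671  0.0609]
pad [(array([248., 143.]), 0.72), (array([290., 178.]), 0.51), (array([276., 241.]), 0.49), (array([422., 228.]), 0.69)]
lever_bar [(array([306., 193.]), 0.97), (array([279., 240.]), 0.47), (array([329., 223.]), 0.68)]
dowel0_center [(array([260., 226.]), 0.91), (array([358., 184.]), 0.96), (array([355., 183.]), 0.58), (array([334., 185.]), 0.34)]
dowel1_center [(array([280., 241.]), 0.72), (array([380., 210.]), 0.64), (array([410., 322.]), 0.64), (array([266., 280.]), 0.88), (array([333., 182.]), 0.85)]
dowel2_center [(array([285., 249.]), 0.74), (array([325., 182.]), 0.62), (array([420., 228.]), 0.23)]
glue [(array([221., 170.]), 0.64), (array([446., 228.]), 0.57)]
sanding_block [(array([324., 190.]), 0.88), (array([331., 269.]), 0.63)]
wax_jar [(array([291., 175.]), 0.64), (array([376., 266.]), 0.68)]
16.6417
```

View pics/c3.png

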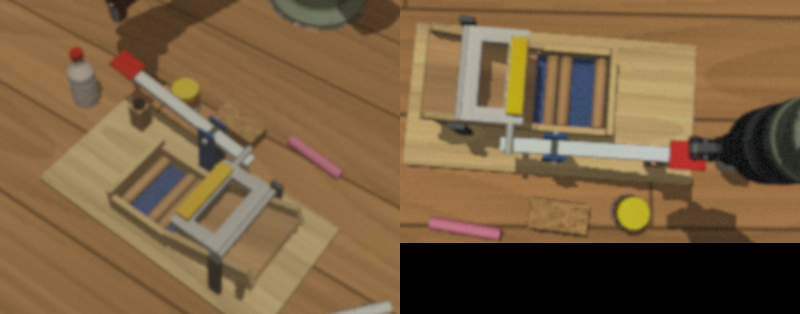

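The crop shows the pad back up, the gate closed and the dowels at top columns 325, 335 and 358. Before handing in I'll check the lowest dowel x in the chute's frame.

```bash
python3 - <<'E'
from h import *
np.set_printoptions(precision=4,suppress=True)
g=grab_frame('top')
pad=atz(ray(g,[422.5,228.5]),.177); piv=atz(ray(g,[328.5,223]),.126)
ex=pad-piv; ex[2]=0; ex/=np.linalg.norm(ex); ey=np.array([-ex[1],ex[0],0])
o=piv-0.06*ex+0.104*ey
print(piv,pad,ex)
m=[x for x in silhouettes('top','dowel1')]
for x in m: 
    p=atz(ray(g,x['centre']),.03)-o; print(x['score'],x['centre'],p@ex,p@ey)
for c in ([325,184],[335,184],[358,184],[313,184],[368,184]):
    p=atz(ray(g,c),.03)-o; print(c,p@ex,p@ey)
E
python3 -c "
import cv2;i=cv2.imread('pics/top3.png')[150:240,290:390];cv2.imwrite('pics/c4.png',cv2.resize(i,None,fx=6,fy=6))"
```

```text
[0.5425 0.074  0.126 ] [ 0.5315 -0.116   0.177 ] [-0.0577 -0.9983  0.    ]
0.82 [265.8, 278.3] -0.07533797715852236 -0.24073565160719532
0.8 [324.8, 181.8] 0.048193098932831684 0.002155437021004055
0.77 [334.8, 181.6] 0.07272809124404575 0.004568194678275476
0.75 [187.3, 178.1] -0.2862179148661964 -0.01477473990833067
0.57 [357.4, 186.8] 0.12922542723572825 -0.00403591613525984
[325, 184] 0.04907489002570856 -0.0032679994223026323
[335, 184] 0.07362954225400582 -0.0013587225572999466
[358, 184] 0.13027305099421307 0.0030456623952845622
[313, 184] 0.019667440022017032 -0.005554611483786787
[368, 184] 0.15497390649579026 0.004966307473718529
```

View pics/c4.png

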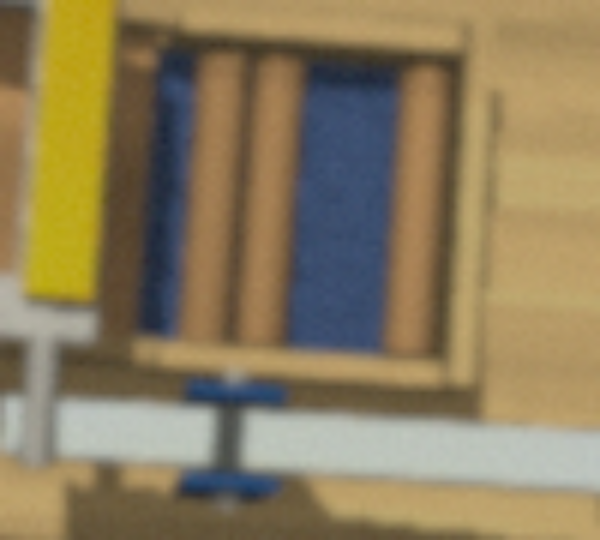

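The close-up shows all three dowels flat on the blue floor, at columns 210, 265 and 420. Their chute x positions are 0.048, 0.073 and 0.129 m, all within limits.

```bash
python3 -c "
from cell import *
print(sign_off())"
```

```text
the job is handed in; nothing more can be done
None
```

The job is handed in: all three dowels rolled into the tray, the gate was lowered gently and looks closed with the lever back up, and the bystanders look unmoved in the pictures; the call gave no verdict.

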